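Check a brick slip and hold it over its place in the sample panel

TASK

Check the brick slip lying in the check nest: swing the toggle clamp over onto it so that it presses on the slip, then swing the clamp fully back open. Then pick up the slip, carry it over the row of bricks standing on edge, and finish holding it still and level about 2 cm above the long empty place in the middle course of the sample panel, centred and in line with it, without the slip touching the panel. Do not let go: the job ends with the slip held in the gripper, and the bricks and other things are left where they stand.

Things in the scene. Friction and masses are not known exactly. Their poses are not given: they have to be found in the camera images.
- slip: The brick slip: a plain brown clinker slab 160 x 50 x 25 mm (x, y, z), about 0.4 kg. Origin at the centre of its underside; x along its length, z up. It lies loose in the check nest, its underside 22 mm above the table and its top at 47 mm. Either long way round is right.
- nest: Fixed check nest: base plate 90 mm wide, x -95 to +150 mm, 8 thick. Origin on the table under the seat's middle; x along the slip towards the clamp. Two rest strips (20 x 50, tops at 22 mm) at x -62, +62; beside them 36 mm high pins at y -31, +31; end stop at x -86, 36 high. Between the strips the slip's sides are free, with 14 mm of air under it. Clamp cheeks, 29 wide, 61 high, at x 94 to 120.
- clamp (a joint): Toggle clamp angle, rad: 0 when its rubber foot rests on the slip, 1.6 fully open on its stop (as at the start). Turns about the nest's y axis; as it closes the knob swings up and over towards the nest's -x. Over-centre: either side of about 0.8 it sinks by its own weight, damped, onto the slip (pressing 2 to 3 N) or back to the open stop, and stays there.
- clamp_hinge (a point): Point on the clamp's hinge axis: x = 105 mm, y = 0, 52 mm high in the nest's frame. Its axes are the nest's; the hinge axis is y.
- clamp_knob (a point): Centre of the clamp's black ball knob, 28 mm across, on a 10 mm handle rod, 85 mm from the hinge. From the hinge, in the nest's x and z: (-60, +60) mm when closed, (+62, +58) when open, 85 straight up midway. The short arm with the foot (12 mm wide, 52 long) lies level over the slip's end when closed and stands upright when open.
- panel: Fixed sample panel lying on the table: pale board 200 mm wide (y), x -140 to +195, 10 thick, with three courses of brown slips along x, 50 mm wide, at y -60, 0, +60, faces 30 mm above the table. Origin on the table under the centre of the long empty place in the middle course (180 long, 70 wide between neighbours). The short empty corner at x above 120, y +60 is not the target.
- gap (a point): Centre of the long empty place, level with the faces of the neighbouring slips, 30 mm above the table. x along the course (the slip's length is to lie along it), z up.
- brick_near: The nearer of two loose terracotta bricks standing on edge in a row between nest and panel: 210 x 50 x 100 mm high, 1.9 kg. Origin at the centre of its underside, x along its length. To be carried over, not moved.
- brick_far: The farther brick of the row, the same size, about 214 mm beyond the near one along x. Not to be moved.
- mug: White mug, 80 mm across, 95 mm high, its handle sticking out some 30 mm, a bystander beyond the work. Origin under its centre.
- sample: Sand-coloured piece of brick 70 x 100 x 50 mm high, a bystander beyond the work. Origin under its centre.
Mind the look-alikes: they are no part of the job. There is more than one size of the slip; the one meant has the size given above. Leave any white look-alike of the brick_near alone.

How it is judged:
On the way, in this order (a step that is already met when the one before it is completed fails the run):
1. the clamp is closed on the slip in the nest (value of joint clamp below 0.03 rad and distance between slip and nest below 0.03 m), for 0.3 s.
2. the clamp is swung fully back open, the slip still in the nest (value of joint clamp above 1.4 rad and distance between slip and nest below 0.03 m), for 0.2 s.
3. the slip passes over the row of bricks (z of slip in the frame of brick_near above 0.1 m and y of slip in the frame of brick_near between -0.05 and 0.05 m and x of slip in the frame of brick_near between -0.14 and 0.35 m).
At the end, for the whole second after the job is handed in: Slip held still in the gripper (grip over 1 N, under 20 mm/s, 0.15 rad/s), underside 8 to 35 mm above the panel's faces, centre within 10 mm of the long empty place's, in line and level within 0.1 rad, not touching the panel; clamp open (over 1.4 rad) (horizontal distance between slip and gap below 0.01 m and z of slip in the frame of gap between 0.008 and 0.035 m and angle between the x axis of slip and the x axis of gap, either way round below 0.1 rad and angle between slip's own z axis and vertical below 0.1 rad and linear speed of slip below 0.02 m/s and angular speed of slip below 0.15 rad/s and contact force between slip and the fingers above 1 N and contact force between slip and panel below 0.05 N and value of joint clamp above 1.4 rad); the arm keeps its last pose, push and grip.
It fails at once if the slip touches the panel (contact force between slip and panel above 0.5 N).
It fails at once if a brick of the row, the mug or the sand-coloured piece is moved more than 12 mm (distance of any of brick_near, brick_far, mug, sample from where it was at the start of the episode above 0.012 m).
It also fails if it takes over 72 s, if anything falls off the work surface, if the arm or the gripper's body presses on something with over 40 N, if the wrist force passes 120 N, or if a joint passes its speed limit or range.

ROBOT

A 6-joint arm with a two-finger parallel gripper is mounted at the origin on the work surface. World frame = base frame: x ahead of the robot, y to its left, z up, the work surface at z = 0. Lengths are in m, angles in rad, forces in N, time in s.
With the tool pointing down it reaches from about 0.35 to 0.775 m from the base axis. Payload 7.3 kg.
Tool frame: the origin (TCP) lies at the very end of the fingers, on their centre line; the grasp point (between the pads) lies 19 mm behind it (robot.tcp_to_grasp is the distance from the TCP to the grasp point, in m); z points along the fingers, y is the direction in which the jaws open and shut (so a half turn about z gives the same grasp; the last joint's range is limited). The gripper opens to 92 mm and grips with 3 to 60 N. Pads are 19 mm wide; open, the fingers measure 130 mm over their backs; the gripper's body (75 mm by 190 mm) begins 47 mm behind the grasp point.
Start: joints at [1.086, 0.342, 1.524, -0, 1.275, -0.146], TCP at [0.174, 0.495, 0.227] pointing down, gripper open.
Joint ranges: [-2.53, 2.53], [-0.77, 2.02], [0.04, 2.7], [-1, 4.14], [0.28, 2.66], [-3.11, 3.11]. Speed limits (rad/s): [2.57, 2.57, 3.14, 3.14, 3.14, 3.14].

INTERFACE

Orientations are given as [roll, pitch, yaw] about the fixed x, y, z axes, in that order (R = Rz(yaw) Ry(pitch) Rx(roll)).
In Python, from cell import robot gives the robot as it stands.
- The arm moves only by the tool arm_command, never from a script. Its argument "motion" is a list that holds one entry, the list of rows, each a list of 7 numbers: the turn, a rotation vector about the tool's x, y, z in units of 90 degrees (1.0 is 90 degrees), then the shift along the tool's x, y, z in units of 30 cm (1.0 is 30 cm), then the opening, from -1 (shut) to 1 (fully open). In form: [[[wx, wy, wz, tx, ty, tz, grip], ...]]. A call has 1 to 8 rows; each row is the pose to reach, as a shift and turn from the pose commanded when the call began, along the tool's axes at that moment; what a row does not reach only later rows make up. A row lasts 1/10 s, in which the tool goes at most 50 mm and 8.59 degrees, less where a joint would pass 70% of its speed; a pose out of reach is approached as far as the arm can. A call with a number of a shift or a turn outside -1 to 1 is refused whole. A call with a gripper value outside its range is refused whole. The fingers move at their own pace and stop on an object; "grip_force" is the grip in N (left out, the last holds). Time passes only in rows, so rows that repeat a pose let the fingers close. It gives the time, the measured TCP pose, the force and the opening at its end, in the units of the state.
- robot.observe(): the state, without advancing time (a new reading comes with each control period).
- robot.read_camera(name): name is "scene" or "top"; returns a dict with "image" (400x640x3 uint8, red, green, blue), "z_map" (400x640 float32, m along the optical axis (not along the pixel's ray), 0 where there is no reading), "fov_y" (degrees; the focal length in pixels is half the picture's height over the tangent of half this angle, whatever the lens; pixels are square), "cx", "cy" (the principal point, pixels), "k1" (the pictures are not rectified: a ray, as slopes to the right and down, at radius r is drawn at 1 + k1 r^2 times it, then the intrinsics apply), "cam_to_world" (4x4, takes a point from camera to world coordinates). Camera axes: x right, y down, z forward; pixel columns grow to the right and rows downward; lengths in m; the calibration is good to about 2 mm. A picture is of the moment at which its call begins.
- robot.hand_in(): hands the job in, once; it reports no verdict.
The state is a dict: "time": time; "qpos": joint angles; "qvel": joint speeds; "joint_efforts": joint torques, N m; "tool_pos": TCP position; "tool_rot": TCP orientation; "contact_force": force on the tool from outside, world axes, zero at the start; "torque": the same for the moment, N m; "opening": finger opening in m.
Only numpy, scipy, OpenCV 4.12 (cv2) and the standard library are available. Lean on these libraries where they do the work, as an engineer would, in place of code of your own. Each camera call takes 0.05 s, during which the arm holds its last target.

## Working session

There is one attempt and no reset: what is moved stays moved. The work goes in short steps, Python scripts to look and compute and a tool call to move; the robot and the scene stay as the last step left them, time stands still between calls to the robot, and variables do not carry over. Pictures are saved under pics/ and viewed, and the job is handed in when it is done.

Besides the shell and the picture viewer there is one more tool, called after "Request:" as name(argument=value, ...), one argument or row to a line, values as JSON. arm_command: Moves the arm, as the interface text tells. Its arguments: {"type":"object","properties":{"motion":{"type":"array"},"grip_force":{"type":"number"}},"required":["motion"]}

```bash
ls; mkdir -p pics
cat > h.py <<'E'
import numpy as np, cv2
from cell import robot
def cam(n):
    c=robot.read_camera(n); return c
def K(c):
    f=200/np.tan(np.radians(c["fov_y"])/2); return np.array([[f,0,c["cx"]],[0,f,c["cy"]],[0,0,1.]])
def ray(c,uv):
    uv=np.asarray(uv,float).reshape(-1,1,2)
    s=cv2.undistortPoints(uv,K(c),np.array([c["k1"],0,0,0,0.])).reshape(-1,2)
    T=np.array(c["cam_to_world"]); d=np.c_[s,np.ones(len(s))]@T[:3,:3].T
    return T[:3,3],d
def onplane(c,uv,z):
    o,d=ray(c,uv); t=(z-o[2])/d[:,2]; return o+d*t[:,None]
def cloud(c):
    v,u=np.mgrid[0:400,0:640]; o,d=ray(c,np.c_[u.ravel(),v.ravel()])
    z=c["z_map"].ravel(); P=o+d*z[:,None]; P[z==0]=np.nan
    return P.reshape(400,640,3)
def save(c,n): cv2.imwrite("pics/"+n,c["image"][:,:,::-1])
E
python3 - <<'E'
from h import *
for n in("scene","top"):
    c=cam(n); save(c,n+"0.png"); print(n,c["fov_y"],c["cx"],c["cy"],c["k1"],np.round(c["cam_to_world"],3).tolist())
    np.savez("%s0.npz"%n,**c)
print(robot.observe()); print([a for a in dir(robot) if a[0]!='_'])
E
```

```text
pics
scene 44.74712686484642 327.9797023527908 202.45485841320803 0.01691450737611148 [[0.778, 0.427, -0.462, 1.111], [0.628, -0.547, 0.553, -0.807], [-0.017, -0.72, -0.693, 1.026], [0.0, 0.0, 0.0, 1.0]]
top 54.813841649994444 312.8741830288889 201.05178151488292 -0.012767367514244204 [[-0.02, -0.988, 0.153, 0.356], [-1.0, 0.021, 0.007, -0.082], [-0.01, -0.153, -0.988, 0.946], [0.0, 0.0, 0.0, 1.0]]
{'time': 0.1, 'qpos': array([ 1.08597989e+00,  3.42650292e-01,  1.52491296e+00,  5.95400310e-06,
        1.27539724e+00, -1.46021740e-01]), 'qvel': array([ 0.00135047, -0.00049626, -0.00206538, -0.00049145,  0.00065909,
        0.00013591]), 'joint_efforts': array([ 1.98608148e-03, -4.32002163e+01, -2.44694602e+01,  7.19136139e-02,
        5.26797969e-02, -1.05311301e-04]), 'tool_pos': array([0.17430329, 0.49484063, 0.22611887]), 'tool_rot': array([-3.14024020e+00, -2.04658506e-04,  2.80279608e+00]), 'contact_force': array([ 0.40132817, -0.45990342, -0.27040446]), 'torque': array([-0.0235329 , -0.03417253,  0.01107012]), 'opening': 0.09182000348818786}
['IKError', 'hand_in', 'observe', 'read_camera', 'tcp_to_grasp']
```

View pics/scene0.png

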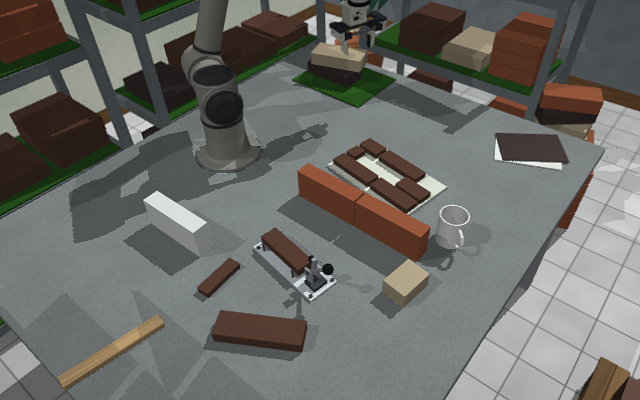

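View pics/top0.png

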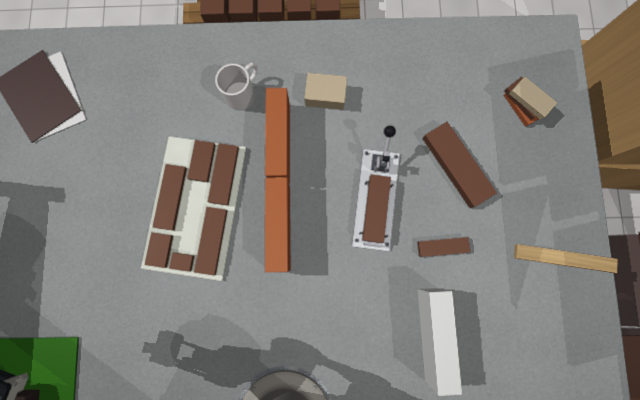

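The slip in the nest is at top px (377,210). The smaller slip at (445,247), the larger one at (460,165) and the white brick at (440,340) are look-alikes. Next I measure each one and check an enlarged crop.

Run:
```python
from h import *
c=dict(np.load("top0.npz")); im=c["image"]; hsv=cv2.cvtColor(im,cv2.COLOR_RGB2HSV)
cv2.imwrite("pics/crop_top.png",cv2.resize(im[110:285,130:480][:,:,::-1],None,fx=2.2,fy=2.2,interpolation=cv2.INTER_CUBIC))
P=cloud(c)
brown=((hsv[...,0]<14)|(hsv[...,0]>172))&(hsv[...,1]>70)&(hsv[...,2]>30)
n,l,st,ce=cv2.connectedComponentsWithStats(brown.astype(np.uint8))
for i in range(1,n):
    if st[i,4]<150: continue
    m=l==i; z=np.nanmedian(P[m][:,2])
    ct=max(cv2.findContours(m.astype(np.uint8),0,1)[0],key=cv2.contourArea).reshape(-1,2)
    W=onplane(c,ct,z); r=cv2.minAreaRect((W[:,:2]*1000).astype(np.float32))
    print(ce[i].round(),st[i,4],"z%.3f"%z,np.round(r[0],1),np.round(r[1],1),round(r[2],1),np.median(hsv[m],axis=0))
```

```text
[241.  10.] 1772 z-0.502 [1385.2  207.3] [351.4  96.1] 88.3 [  9. 119.  91.]
[298.   9.] 486 z-0.501 [1382.1  -28.2] [104.4  86.6] 88.4 [  9. 119.  99.]
[327.   9.] 466 z-0.501 [1378.9 -146. ] [99.4 86.5] 88.4 [  9.  119.   92.5]
[520. 107.] 481 z0.019 [ 741.5 -601.6] [124.3  61.5] 15.0 [  9. 139.  99.]
[277. 180.] 4569 z0.097 [546.6   2.8] [ 55.8 422.1] 90.0 [ 10. 158. 169.]
[459. 165.] 2621 z0.030 [ 580.9 -431.4] [210.5  76.4] 30.6 [  9. 115. 107.]
[201. 161.] 804 z0.027 [605.4 197.6] [51.1 99. ] 80.1 [  9. 110. 110.]
[223. 174.] 1211 z0.027 [571.3 143.1] [ 50.4 148.4] 80.5 [  9. 111. 110.]
[169. 197.] 1349 z0.027 [517.5 272.5] [ 51.9 156.4] 80.5 [  9. 106. 114.]
[376. 209.] 1365 z0.044 [ 476. -225.] [ 50.8 157. ] 80.4 [  9. 111. 111.]
[210. 241.] 1375 z0.027 [409.3 170.2] [ 50.5 155.9] 80.3 [  9. 107. 113.]
[158. 250.] 699 z0.028 [389.7 293.7] [52.  76.2] 80.5 [  9. 102. 116.]
[444. 247.] 752 z0.017 [ 383.3 -385.4] [ 35.3 121.6] 3.9 [  9. 111. 109.]
[181. 261.] 344 z0.028 [360.8 238.4] [51.4 37. ] 80.4 [  9. 105. 115.]
[633. 364.] 867 z-0.407 [  -14.5 -1122.2] [ 54.1 207.4] 82.3 [  9. 105.  65.]
```

View pics/crop_top.png

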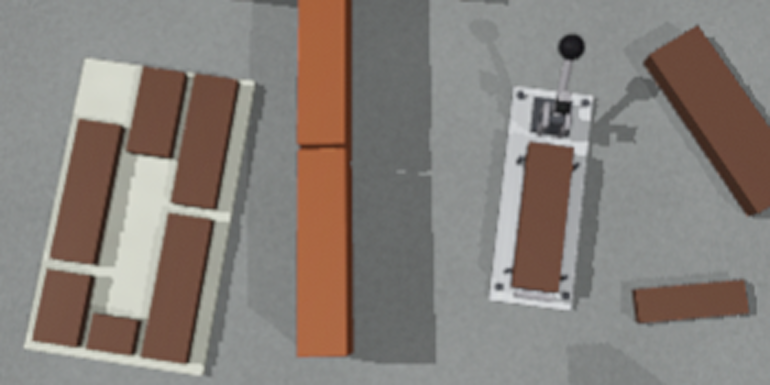

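Only the slab in the nest, at top px (376,209), fits 160x50 (measured 157x51). The one at (444,247) is about 122x35 and the one at (459,165) about 210x76. The crop confirms it lies between the pins, with the clamp at its +x end. Next: recheck at nominal heights in both cameras.

```bash
cat > meas.py <<'E'
from h import *
def blobs(c,out=True):
    im=c["image"]; hsv=cv2.cvtColor(im,cv2.COLOR_RGB2HSV);P=cloud(c);res=[]
    brown=((hsv[...,0]<14)|(hsv[...,0]>172))&(hsv[...,1]>70)&(hsv[...,2]>30)
    # top faces only: horizontal height band
    for zlo,zhi,zn in((.038,.052,.047),(.022,.034,.030),(.09,.105,.1)):
        m=(brown&(P[...,2]>zlo)&(P[...,2]<zhi)).astype(np.uint8); m=cv2.morphologyEx(m,cv2.MORPH_OPEN,np.ones((3,3)))
        n,l,st,ce=cv2.connectedComponentsWithStats(m)
        for i in range(1,n):
            if st[i,4]<100: continue
            q=l==i; w=np.nanmean(P[q],axis=0)
            if not(.25<w[0]<.8 and -.35<w[1]<.4): continue
            ct=max(cv2.findContours(q.astype(np.uint8),0,1)[0],key=cv2.contourArea).reshape(-1,2)
            W=onplane(c,ct,zn); r=cv2.minAreaRect((W[:,:2]*1000).astype(np.float32))
            print(zn,ce[i].round(),st[i,4],"depth z%.4f"%np.nanmedian(P[q][:,2]),np.round(r[0],1),np.round(r[1],1),round(r[2],1))
E
python3 - <<'E'
from meas import *
for n in("top","scene"):
    c=dict(np.load(n+"0.npz")); print(n); blobs(c)
    P=cloud(c); im=c["image"].astype(int)
    k=(im.max(2)<45)&(P[...,2]>.08)&(P[...,2]<.14)&(abs(P[...,0]-.64)<.05)&(abs(P[...,1]+.25)<.05)
    v,u=np.nonzero(k); print("knob",len(u),u.mean(),v.mean(),onplane(c,[[u.mean(),v.mean()]],.110))
    print("sand etc")
E
```

```text
top
0.047 [376. 209.] 1352 depth z0.0445 [ 476.1 -224.4] [ 48.8 156.1] 81.0
0.03 [200. 161.] 759 depth z0.0270 [605.  198.3] [49.1 98.4] 81.3
0.03 [223. 174.] 1163 depth z0.0271 [570.7 143.2] [ 48.5 148. ] 80.6
0.03 [169. 197.] 1304 depth z0.0272 [517.1 271.9] [ 51.2 155.9] 80.8
0.03 [210. 241.] 1311 depth z0.0275 [409.4 170.4] [ 48.4 155.5] 80.3
0.03 [158. 250.] 664 depth z0.0277 [389.7 293.2] [50.9 76. ] 80.4
0.03 [181. 261.] 335 depth z0.0278 [360.8 238.4] [50. 37.] 81.0
0.1 [276. 132.] 1909 depth z0.0970 [651.    6.5] [ 48.9 210.1] 89.5
0.1 [276. 225.] 2062 depth z0.0974 [438.8   6.4] [ 47.8 206.3] 89.9
knob 85 389.52941176470586 130.96470588235294 [[ 0.64176055 -0.25205751  0.11      ]]
sand etc
scene
0.047 [286. 249.] 897 depth z0.0458 [ 480.4 -233.4] [ 53.7 163.3] 81.0
0.03 [386. 174.] 2408 depth z0.0285 [503.1 208.4] [177.  324.8] 80.3
0.1 [365. 201.] 2123 depth z0.0984 [551.  -3.] [ 58.6 428.3] 89.9
knob 90 327.2111111111111 268.77777777777777 [[ 0.64248548 -0.25518747  0.11      ]]
sand etc
```

```bash
cat > go.py <<'E'
from h import *
from scipy.spatial.transform import Rotation as R
def to(p,yaw=2.979):
    s=robot.observe(); R0=R.from_euler('xyz',s["tool_rot"]); Rt=R.from_euler('xyz',[np.pi,0,yaw])
    d=R0.inv().apply(np.array(p)-s["tool_pos"])/.3; w=(R0.inv()*Rt).as_rotvec()/(np.pi/2)
    print("t%.2f"%s["time"],"at",s["tool_pos"].round(4),s["tool_rot"].round(4),"F",s["contact_force"].round(1),"op%.4f"%s["opening"]); print("turn",w.round(3),"shift",d.round(3),"mm%.0f"%(300*np.linalg.norm(d)))
    return d
o=np.array([.476,-.226,0]);a=-.163
def nest(x,y,z): return o+[x*np.cos(a)-y*np.sin(a),x*np.sin(a)+y*np.cos(a),z]
E
python3 - <<'E'
from go import *
to(nest(.225,0,.23)); print(nest(.225,0,.23))
E
```

```text
t0.10 at [0.1743 0.4948 0.2261] [-3.1402e+00 -2.0000e-04  2.8028e+00] F [ 0.4 -0.5 -0.3] op0.0918
turn [-0.001 -0.    -0.112] shift [-2.486 -1.801 -0.011] mm921
[ 0.6980176  -0.26251281  0.23      ]
```

Request:
arm_command(
  motion=[
    [[-0.001,0,-0.056,-0.83,-0.6,-0.01,-1],[-0.001,0,-0.112,-0.83,-0.6,-0.01,-1],[-0.001,0,-0.112,-0.83,-0.6,-0.01,-1],[-0.001,0,-0.112,-0.83,-0.6,-0.01,-1],[-0.001,0,-0.112,-0.83,-0.6,-0.01,-1],[-0.001,0,-0.112,-0.83,-0.6,-0.01,-1],[-0.001,0,-0.112,-0.83,-0.6,-0.01,-1]],
  ],
)

```text
time: 0.8
tool_pos: [0.3518, 0.2389, 0.2296]
tool_rot: [3.141, 0.001, 2.973]
contact_force: [-0.3, -0.1, -0.1]
opening: 0.0405
```

```bash
python3 -c "
from go import *
to(nest(.225,0,.23))"
```

```text
t0.80 at [0.3518 0.2389 0.2296] [3.1411e+00 1.0000e-03 2.9731e+00] F [-0.3 -0.1 -0.1] op0.0405
turn [ 0.     0.001 -0.004] shift [-1.418 -1.454 -0.   ] mm609
```

Request:
arm_command(
  motion=[
    [[0,0,0,-0.71,-0.73,0,-1],[0,0,0,-0.71,-0.73,0,-1],[0,0,0,-0.71,-0.73,0,-1],[0,0,0,-0.71,-0.73,0,-1],[0,0,0,-0.71,-0.73,0,-1],[0,0,0,-0.71,-0.73,0,-1],[0,0,0,-0.71,-0.73,0,-1]],
  ],
)

```text
time: 1.5
tool_pos: [0.5265, -0.0115, 0.2285]
tool_rot: [3.141, 0.001, 2.975]
contact_force: [0.3, -0.2, 1.1]
opening: 0.0006
```

Request:
arm_command(
  motion=[
    [[0,0,0,-0.68,-0.7,0,-1],[0,0,0,-0.68,-0.7,0,-1],[0,0,0,-0.68,-0.7,0,-1],[0,0,0,-0.68,-0.7,0,-1],[0,0,0,-0.68,-0.7,0,-1],[0,0,0,-0.68,-0.7,0,-1],[0,0,0,-0.68,-0.7,0,-1],[0,0,0,-0.68,-0.7,0,-1]],
  ],
)

```text
time: 2.3
tool_pos: [0.6914, -0.2472, 0.2269]
tool_rot: [3.138, -0.003, 2.979]
contact_force: [-0.7, 0.2, 0.3]
opening: 0.0002
```

```bash
python3 -c "
from go import *
to(nest(.212,0,.10))
c=cam('top');save(c,'t1.png');c=cam('scene');save(c,'s1.png')"
```

```text
t2.30 at [ 0.6914 -0.2472  0.2269] [ 3.1383e+00 -3.0000e-03  2.9786e+00] F [-0.7  0.2  0.3] op0.0002
turn [ 0.002 -0.002 -0.   ] shift [ 0.012 -0.048  0.423] mm128
```

View pics/t1.png

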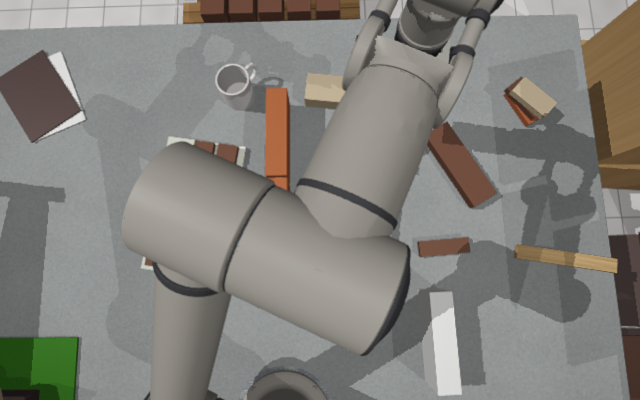

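View pics/s1.png

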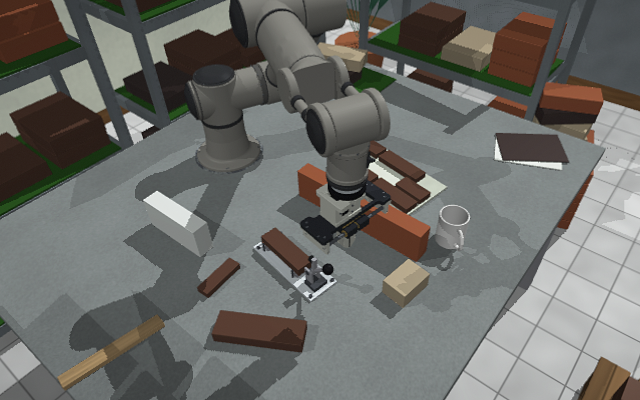

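The top view is blocked by the arm. The scene view shows the closed gripper beyond the knob (knob px 327,269), clear of the sand piece (405,282). Descending beyond the knob.

Request:
arm_command(
  motion=[
    [[0.002,-0.002,0,0,-0.045,0.0,-1],[0.002,-0.002,0,0,-0.045,0.2,-1],[0.002,-0.002,0,0,-0.045,0.42,-1],[0.002,-0.002,0,0,-0.045,0.42,-1],[0.002,-0.002,0,0,-0.045,0.42,-1],[0.002,-0.002,0,0,-0.045,0.42,-1]],
  ],
)

```text
time: 3.0
tool_pos: [0.6896, -0.2615, 0.1049]
tool_rot: [-3.139, 0.005, 2.979]
contact_force: [0.4, 0.0, 1.9]
opening: 0.0004
```

```bash
python3 -c "
from go import *
to(nest(.09+.0235,0,.10))
c=cam('scene');cv2.imwrite('pics/s2.png',cv2.resize(c['image'][150:320,230:450][:,:,::-1],None,fx=3,fy=3))"
```

```text
t3.00 at [ 0.6896 -0.2615  0.1049] [-3.1394  0.0051  2.9791] F [0.4 0.  1.9] op0.0004
turn [-0.001  0.003  0.   ] shift [0.344 0.002 0.015] mm103
```

View pics/s2.png

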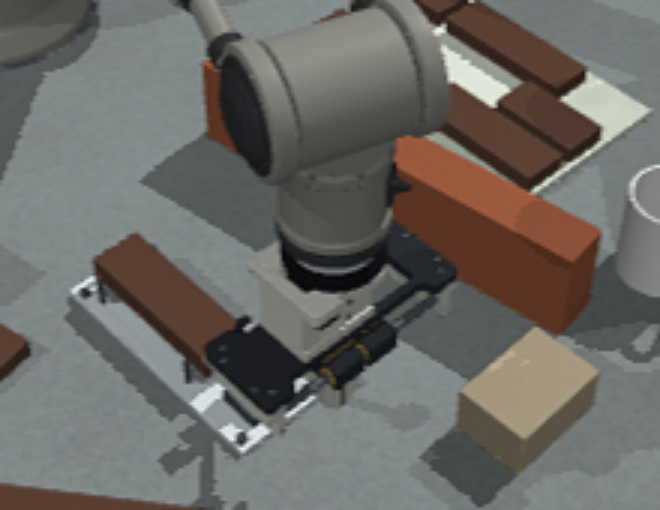

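Request:
arm_command(
  motion=[
    [[0,0,0,0.04,0,0,-1],[0,0,0,0.08,0,0,-1],[0,0,0,0.11,0,0,-1],[0,0,0,0.14,0,0,-1],[0,0,0,0.17,0,0,-1],[0,0,0,0.2,0,0,-1]],
  ],
)

```text
time: 3.65
tool_pos: [0.6338, -0.2529, 0.1092]
tool_rot: [-3.136, 0.016, 2.979]
contact_force: [2.2, -0.7, 1.6]
opening: 0.0006
```

```bash
python3 -c "
from go import *
to(nest(.112,0,.10))
c=cam('scene');cv2.imwrite('pics/s3.png',cv2.resize(c['image'][150:320,230:450][:,:,::-1],None,fx=3,fy=3))"
```

```text
t3.65 at [ 0.6338 -0.2529  0.1092] [-3.1365  0.0163  2.9794] F [ 2.2 -0.7  1.6] op0.0006
turn [-0.003  0.01   0.   ] shift [0.161 0.003 0.028] mm49
```

View pics/s3.png

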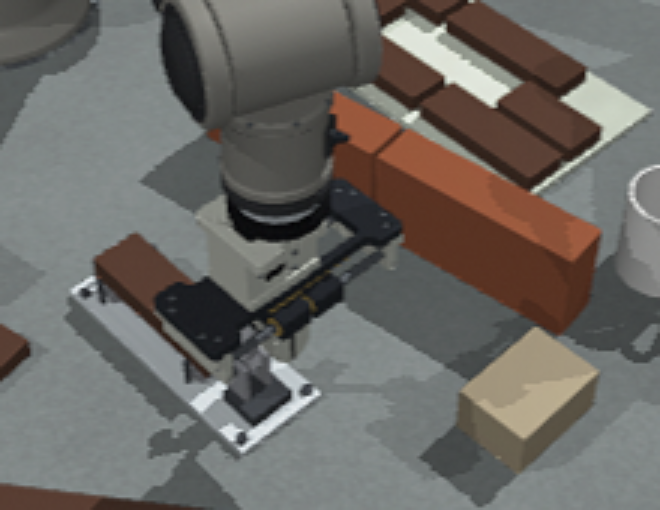

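Request:
arm_command(
  motion=[
    [[-0.003,0.01,0,0.03,0,0.01,-1],[-0.003,0.01,0,0.06,0,0.015,-1],[-0.003,0.01,0,0.09,0,0.015,-1],[-0.003,0.01,0,0.12,0,0.015,-1],[-0.003,0.01,0,0.145,0,0.015,-1],[-0.003,0.01,0,0.17,0,0.015,-1],[-0.003,0.01,0,0.17,0,0.015,-1]],
  ],
)

```text
time: 4.4
tool_pos: [0.5787, -0.2433, 0.0983]
tool_rot: [3.138, -0.014, 2.978]
contact_force: [0.2, 0.2, 0.8]
opening: 0.0004
```

```bash
python3 -c "
from go import *
to(nest(.112,0,.10))
c=cam('scene');cv2.imwrite('pics/s4.png',cv2.resize(c['image'][150:320,230:450][:,:,::-1],None,fx=3,fy=3))"
```

```text
t4.40 at [ 0.5787 -0.2433  0.0983] [ 3.1381 -0.0136  2.9785] F [0.2 0.2 0.8] op0.0004
turn [ 0.002 -0.009 -0.   ] shift [-0.026  0.001 -0.006] mm8
```

View pics/s4.png

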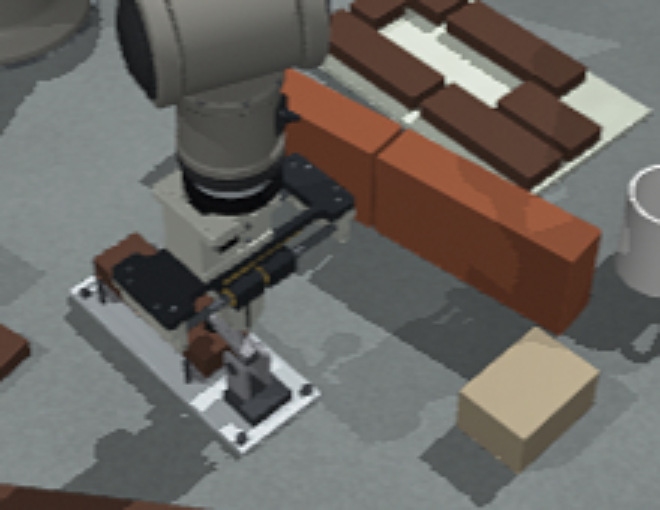

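The clamp has gone over centre and is sinking onto the slip. I let it settle, then lift away.

Request:
arm_command(
  motion=[
    [[0,0,0,-0.05,0,0,-1],[0,0,0,-0.08,0,0,-1],[0,0,0,-0.1,0,-0.1,-1],[0,0,0,-0.1,0,-0.25,-1],[0,0,0,-0.1,0,-0.4,-1],[0,0,0,-0.1,0,-0.4,-1],[0,0,0,-0.1,0,-0.4,-1],[0,0,0,-0.1,0,-0.4,-1]],
  ],
)

```text
time: 5.25
tool_pos: [0.6103, -0.2485, 0.2162]
tool_rot: [3.137, -0.015, 2.979]
contact_force: [-1.1, 0.7, -1.0]
opening: 0.0006
```

```bash
python3 -c "
from go import *
to(nest(-.01,0,.22))
c=cam('scene');cv2.imwrite('pics/s5.png',cv2.resize(c['image'][150:320,230:450][:,:,::-1],None,fx=3,fy=3))"
```

```text
t5.25 at [ 0.6103 -0.2485  0.2162] [ 3.1375 -0.015   2.9789] F [-1.1  0.7 -1. ] op0.0006
turn [ 0.003 -0.01  -0.   ] shift [ 0.487  0.002 -0.005] mm146
```

View pics/s5.png

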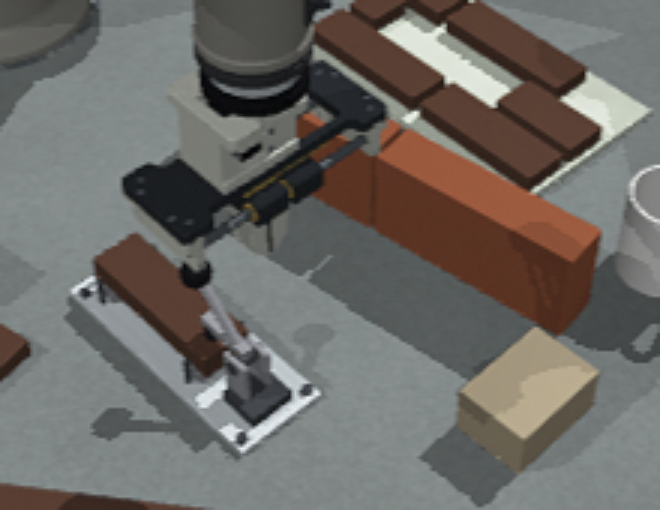

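Clamp is lying over towards the slip, with the knob at crop (195,272). Crossing over the top to the -x side, then checking that it is fully down.

Request:
arm_command(
  motion=[
    [[0.003,-0.01,0,0.15,0,0,-1],[0.003,-0.01,0,0.3,0,0,-1],[0.003,-0.01,0,0.48,0,0,-1],[0.003,-0.01,0,0.48,0,0,-1],[0.003,-0.01,0,0.48,0,0,-1],[0.003,-0.01,0,0.48,0,0,-1]],
  ],
)

```text
time: 5.9
tool_pos: [0.4697, -0.226, 0.2195]
tool_rot: [-3.14, 0.004, 2.979]
contact_force: [0.1, 0.5, 1.0]
opening: 0.0001
```

```bash
python3 -c "
from go import *
to(nest(-.012,0,.10))
c=cam('scene');cv2.imwrite('pics/s6.png',cv2.resize(c['image'][150:320,230:450][:,:,::-1],None,fx=3,fy=3))
P=cloud(c); im=c['image'].astype(int)
for lo in (.08,):
  k=(im.max(2)<45)&(P[...,2]>.08)&(P[...,2]<.15)&(abs(P[...,0]-.52)<.06)&(abs(P[...,1]+.233)<.04)
  v,u=np.nonzero(k); print(len(u),u.mean(),v.mean(),np.median(P[k],axis=0),onplane(c,[[u.mean(),v.mean()]],.112),nest(.045,0,.112))
"
```

```text
t5.90 at [ 0.4697 -0.226   0.2195] [-3.1399  0.0041  2.9786] F [0.1 0.5 1. ] op0.0001
turn [-0.001  0.003 -0.   ] shift [0.021 0.004 0.398] mm120
83 294.66265060240966 240.51807228915663 [ 0.52685598 -0.2415412   0.11911726] [[ 0.52286288 -0.23732513  0.112     ]] [ 0.52040352 -0.23330256  0.112     ]
```

View pics/s6.png

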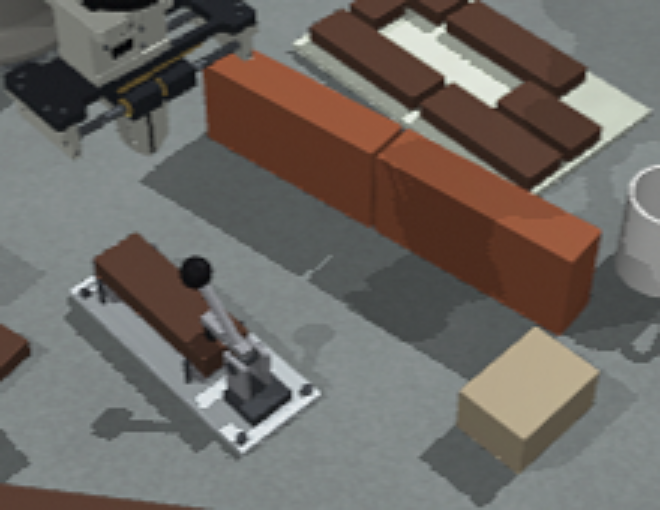

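The knob has not moved between frames and sits within about 5 mm of its predicted closed position, so the clamp is closed. Descending on the -x side and pushing it back.

Request:
arm_command(
  motion=[
    [[0,0.003,0,0,0.004,0.15,-1],[0,0.003,0,0,0.004,0.3,-1],[0,0.003,0,0,0.004,0.4,-1],[0,0.003,0,0,0.004,0.4,-1],[0,0.003,0,0,0.004,0.4,-1]],
  ],
)

```text
time: 6.45
tool_pos: [0.4703, -0.225, 0.0997]
tool_rot: [-3.14, -0.002, 2.979]
contact_force: [0.4, -0.4, -0.2]
opening: 0.0005
```

Request:
arm_command(
  motion=[
    [[0,0,0,-0.04,0,0,-1],[0,0,0,-0.08,0,0,-1],[0,0,0,-0.11,0,0,-1],[0,0,0,-0.14,0,0,-1],[0,0,0,-0.17,0,0,-1],[0,0,0,-0.2,0,0,-1]],
  ],
)

```text
time: 7.05
tool_pos: [0.5293, -0.235, 0.1017]
tool_rot: [-3.139, 0.0, 2.979]
contact_force: [-2.5, -0.4, 3.1]
opening: 0.0007
```

```bash
python3 -c "
from go import *
to(nest(.096,0,.10))
c=cam('scene');cv2.imwrite('pics/s7.png',cv2.resize(c['image'][150:320,230:450][:,:,::-1],None,fx=3,fy=3))
"
```

```text
t7.05 at [ 0.5293 -0.235   0.1017] [-3.1388e+00  4.0000e-04  2.9788e+00] F [-2.5 -0.4  3.1] op0.0007
turn [-0.002  0.    -0.   ] shift [-0.14   0.001  0.006] mm42
```

View pics/s7.png

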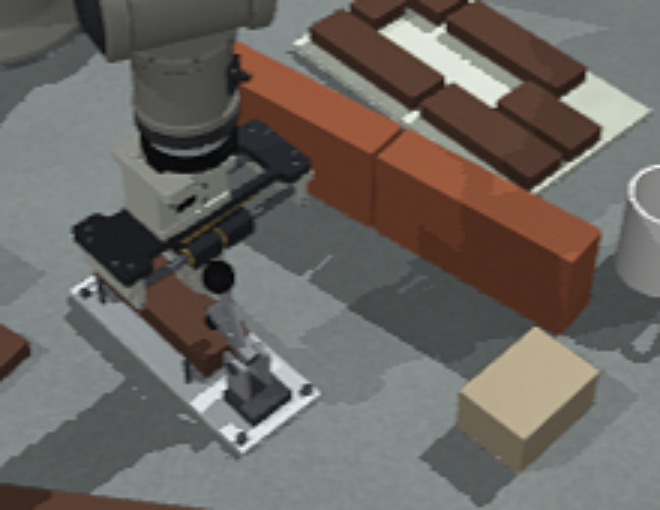

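Request:
arm_command(
  motion=[
    [[0,0,0,-0.03,0,-0.015,-1],[0,0,0,-0.06,0,-0.03,-1],[0,0,0,-0.09,0,-0.04,-1],[0,0,0,-0.12,0,-0.04,-1],[0,0,0,-0.145,0,-0.04,-1],[0,0,0,-0.16,0,-0.04,-1],[0,0,0,-0.16,0,-0.04,-1]],
  ],
)

```text
time: 7.8
tool_pos: [0.5764, -0.2421, 0.1113]
tool_rot: [-3.14, -0.001, 2.979]
contact_force: [0.3, 0.8, -0.6]
opening: 0.0002
```

```bash
python3 -c "
from go import *
to(nest(0,0,.22))
c=cam('scene');cv2.imwrite('pics/s8.png',cv2.resize(c['image'][150:320,230:450][:,:,::-1],None,fx=3,fy=3))
"
```

```text
t7.80 at [ 0.5764 -0.2421  0.1113] [-3.1401e+00 -9.0000e-04  2.9790e+00] F [ 0.3  0.8 -0.6] op0.0002
turn [-0.001 -0.001 -0.   ] shift [ 0.339 -0.002 -0.362] mm149
```

View pics/s8.png

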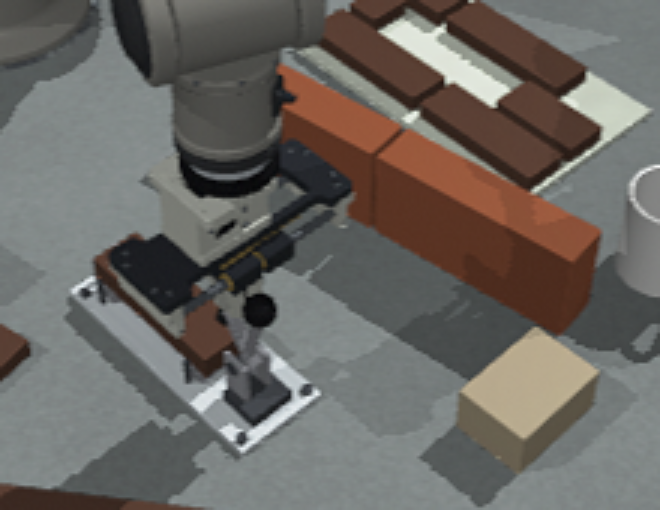

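Past centre and falling open. Raising the gripper back out of the arm's path.

Request:
arm_command(
  motion=[
    [[0,0,0,0.02,0,-0.12,-1],[0,0,0,0.15,0,-0.25,0],[0,0,0,0.34,0,-0.36,1],[0,0,0,0.34,0,-0.36,1],[0,0,0,0.34,0,-0.36,1],[0,0,0,0.34,0,-0.36,1],[0,0,0,0.34,0,-0.36,1],[0,0,0,0.34,0,-0.36,1]],
  ],
)

```text
time: 8.65
tool_pos: [0.4758, -0.2254, 0.2184]
tool_rot: [-3.141, -0.003, 2.979]
contact_force: [-0.6, 0.0, -0.2]
opening: 0.0518
```

```bash
python3 -c "
from go import *
from meas import blobs
to(nest(0,0,.13))
c=cam('scene');cv2.imwrite('pics/s9.png',cv2.resize(c['image'][150:320,230:450][:,:,::-1],None,fx=3,fy=3)); blobs(c)
P=cloud(c); m=(P[...,2]>.043)&(P[...,2]<.05)&(abs(P[...,0]-.476)<.1)&(abs(P[...,1]+.226)<.05)
hsv=cv2.cvtColor(c['image'],cv2.COLOR_RGB2HSV);m&=hsv[...,1]>70
r=cv2.minAreaRect((P[m][:,:2]*1000).astype(np.float32));print('scene slip',r,P[m].mean(0))
"
```

```text
t8.65 at [ 0.4758 -0.2254  0.2184] [-3.1409e+00 -3.0000e-03  2.9791e+00] F [-0.6  0.  -0.2] op0.0518
turn [-0.    -0.002  0.   ] shift [-0.002 -0.002  0.295] mm88
0.047 [286. 249.] 906 depth z0.0457 [ 480.5 -233.3] [ 53.9 163.6] 81.2
0.03 [386. 174.] 2421 depth z0.0285 [503.2 208.7] [176.3 324.6] 80.4
0.1 [369. 203.] 2001 depth z0.0986 [561.8  -2.1] [ 57.8 406.8] 89.8
scene slip ((478.64739990234375, -230.4003448486328), (50.85734558105469, 159.33062744140625), 80.98554992675781) [ 0.47999984 -0.2313374   0.04614815]
```

View pics/s9.png

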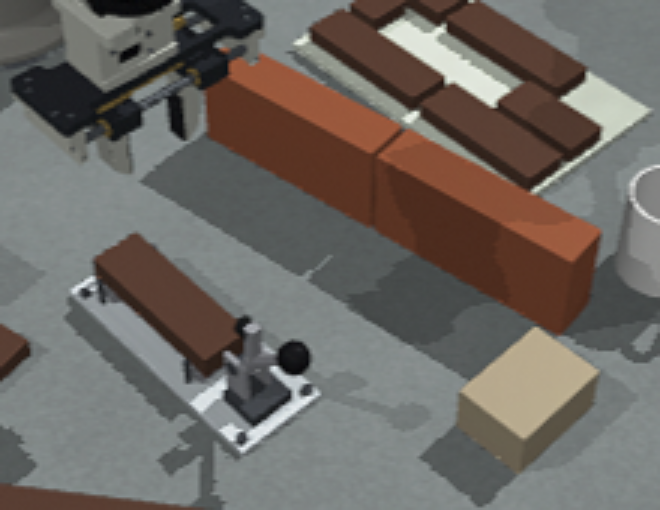

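Scene view: the clamp stands open with its knob at crop (294,357), and the slip is still in the nest. The two cameras differ by up to 6 mm in y, so I take the mean (0.477,-0.228). The jaws have 20 mm per side, so that is safe.

```bash
sed -i 's/o=np.array.*/o=np.array([.4773,-.2275,0]);a=-.162/' go.py; python3 -c "
from go import *
to(nest(0,0,.019))"
```

```text
t8.70 at [ 0.4757 -0.2253  0.2185] [-3.1409e+00 -3.0000e-03  2.9790e+00] F [-0.8 -0.2  0.3] op0.0557
turn [-0.    -0.002  0.   ] shift [-0.008 -0.006  0.665] mm199
```

Request:
arm_command(
  motion=[
    [[0,-0.002,0,-0.008,-0.006,0.1,1],[0,-0.002,0,-0.008,-0.006,0.2,1],[0,-0.002,0,-0.008,-0.006,0.3,1],[0,-0.002,0,-0.008,-0.006,0.37,1],[0,-0.002,0,-0.008,-0.006,0.4,1],[0,-0.002,0,-0.008,-0.006,0.4,1],[0,-0.002,0,-0.008,-0.006,0.4,1]],
  ],
)

```text
time: 9.4
tool_pos: [0.4779, -0.228, 0.1002]
tool_rot: [-3.14, 0.003, 2.979]
contact_force: [0.3, 0.6, -0.2]
opening: 0.0917
```

```bash
python3 -c "
from go import *
to(nest(0,0,.019))
c=cam('scene');cv2.imwrite('pics/s10.png',cv2.resize(c['image'][150:320,200:420][:,:,::-1],None,fx=3,fy=3))"
```

```text
t9.40 at [ 0.4779 -0.228   0.1002] [-3.1397e+00  2.7000e-03  2.9789e+00] F [ 0.3  0.6 -0.2] op0.0917
turn [-0.001  0.002 -0.   ] shift [0.003 0.002 0.271] mm81
```

View pics/s10.png

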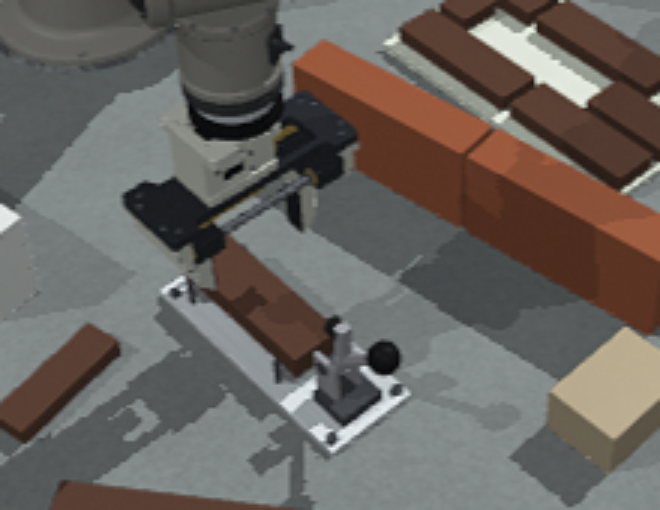

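Jaws straddle the slip. Going down and closing.

Request:
arm_command(
  motion=[
    [[0,0.002,0,0,0,0.07,1],[0,0.002,0,0,0,0.14,1],[0,0.002,0,0,0,0.2,1],[0,0.002,0,0,0,0.25,1],[0,0.002,0,0,0,0.272,1],[0,0.002,0,0,0,0.272,1],[0,0.002,0,0,0,0.272,1]],
  ],
)

```text
time: 10.15
tool_pos: [0.478, -0.2283, 0.019]
tool_rot: [-3.139, 0.0, 2.979]
contact_force: [0.2, 0.7, -0.1]
opening: 0.0917
```

```bash
python3 -c "
from go import *
to(nest(0,0,.019))
c=cam('scene');cv2.imwrite('pics/s11.png',cv2.resize(c['image'][150:320,200:420][:,:,::-1],None,fx=3,fy=3))"
```

```text
t10.15 at [ 0.478  -0.2283  0.019 ] [-3.1394e+00  2.0000e-04  2.9787e+00] F [ 0.2  0.7 -0.1] op0.0917
turn [-0.001  0.    -0.   ] shift [ 0.003  0.002 -0.   ] mm1
```

View pics/s11.png

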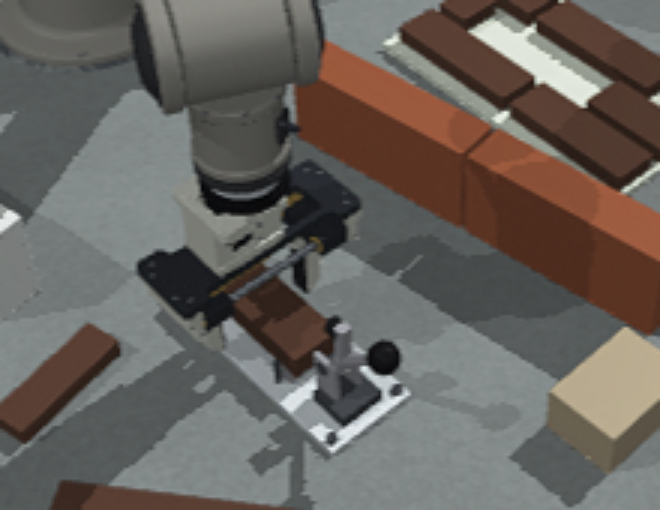

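Request:
arm_command(
  motion=[
    [[0,0,0,0,0,0,0.3],[0,0,0,0,0,0,0.3],[0,0,0,0,0,0,0.1],[0,0,0,0,0,0,0],[0,0,0,0,0,0,-0.2],[0,0,0,0,0,0,-0.5],[0,0,0,0,0,0,-1],[0,0,0,0,0,0,-1]],
  ],
  grip_force=35,
)

```text
time: 11.0
tool_pos: [0.4774, -0.2278, 0.018]
tool_rot: [-3.14, -0.002, 2.979]
contact_force: [0.8, 1.6, 0.7]
opening: 0.0496
```

```bash
python3 -c "
from go import *
to(nest(0,0,.019))"
```

```text
t11.00 at [ 0.4774 -0.2278  0.018 ] [-3.1403e+00 -1.5000e-03  2.9788e+00] F [0.8 1.6 0.7] op0.0496
turn [-0.001 -0.001 -0.   ] shift [ 0.     0.001 -0.003] mm1
```

Gripped at 49.6 mm, which fits the 50 mm width. Lifting straight up.

Request:
arm_command(
  motion=[
    [[0,0,0,0,0,-0.03,-1],[0,0,0,0,0,-0.08,-1],[0,0,0,0,0,-0.16,-1],[0,0,0,0,0,-0.26,-1],[0,0,0,0,0,-0.37,-1],[0,0,0,0,0,-0.5,-1],[0,0,0,0,0,-0.58,-1],[0,0,0,0,0,-0.58,-1]],
  ],
)

```text
time: 11.8
tool_pos: [0.479, -0.2287, 0.1957]
tool_rot: [-3.137, 0.005, 2.979]
contact_force: [0.3, 0.7, -2.8]
opening: 0.0498
```

```bash
python3 -c "
from go import *
to([.469,.219,.19])
c=cam('scene');cv2.imwrite('pics/s12.png',cv2.resize(c['image'][120:320,180:420][:,:,::-1],None,fx=3,fy=3))
c=cam('top');save(c,'t12.png')"
```

```text
t11.80 at [ 0.479  -0.2287  0.1957] [-3.137   0.0052  2.9787] F [ 0.3  0.7 -2.8] op0.0498
turn [-0.003  0.003 -0.   ] shift [0.275 1.467 0.011] mm448
```

View pics/s12.png

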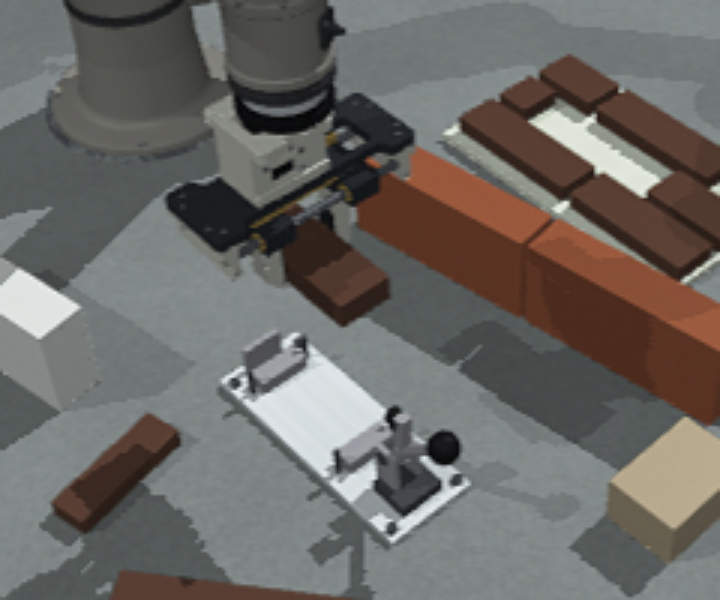

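View pics/t12.png

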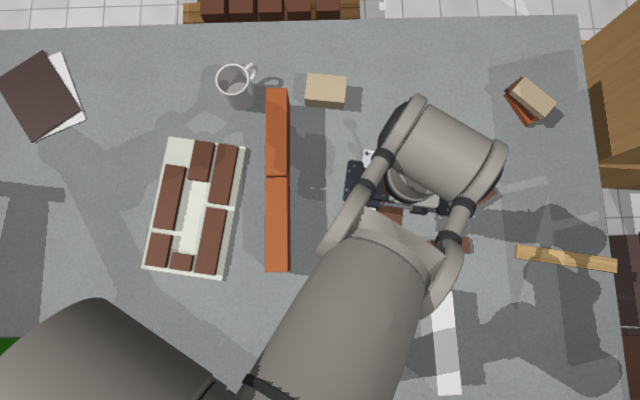

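The slip is lifted level; nest empty, clamp open. Measuring the gap in both cameras while the panel is unobstructed.

Run:
```python
from meas import *
for n in("top","scene"):
    c=cam(n); P=cloud(c); hsv=cv2.cvtColor(c["image"],cv2.COLOR_RGB2HSV)
    b=(hsv[...,1]>70)&((hsv[...,0]<14)|(hsv[...,0]>172))
    z0=.0275 if n=="top" else .0287
    m=b&(abs(P[...,2]-z0)<.0025)&(P[...,1]>.09)&(P[...,1]<.34)&(P[...,0]>.3)&(P[...,0]<.7)
    m=cv2.erode(m.astype(np.uint8),np.ones((2,2)) if n=="scene" else np.ones((1,1)))
    k,l,st,ce=cv2.connectedComponentsWithStats(m,connectivity=4)
    for i in range(1,k):
        if st[i,4]<80: continue
        v,u=np.nonzero(l==i); W=onplane(c,np.c_[u,v],.03)
        r=cv2.minAreaRect((W[:,:2]*1000).astype(np.float32)); print(n,ce[i].round(),st[i,4],np.round(r[0],1),np.round(r[1],1),round(r[2],1))
```

```text
top [200. 161.] 644 [605.  198.4] [47.4 98.4] 81.1
top [222. 174.] 1004 [570.7 143.3] [ 48.3 148. ] 80.5
top [169. 197.] 1114 [517.  271.8] [ 50.6 155.9] 80.4
top [210. 241.] 1159 [409.5 170.5] [ 48.2 155.1] 80.4
top [158. 250.] 586 [389.7 293.9] [49.4 75.8] 80.4
top [181. 261.] 291 [360.8 238.5] [49.6 36.8] 80.4
```

Request:
arm_command(
  motion=[
    [[0,0,0,0.05,0.1,-0.01,-1],[0,0,0,0.06,0.23,-0.01,-1],[0,0,0,0.08,0.37,-0.01,-1],[0,0,0,0.1,0.51,-0.01,-1],[0,0,0,0.13,0.65,-0.01,-1],[0,0,0,0.15,0.78,-0.01,-1],[0,0,0,0.17,0.88,-0.01,-1],[0,0,0,0.17,0.9,-0.01,-1]],
  ],
)

```text
time: 12.8
tool_pos: [0.4696, 0.05, 0.193]
tool_rot: [-3.141, -0.005, 2.982]
contact_force: [0.2, -0.2, -3.3]
opening: 0.0496
```

Run:
```python
from meas import *
from go import to
c=dict(np.load("scene0.npz")); P=cloud(c); hsv=cv2.cvtColor(c["image"],cv2.COLOR_RGB2HSV)
b=(hsv[...,1]>60)&((hsv[...,0]<14)|(hsv[...,0]>172))&(P[...,1]>.08)&(P[...,1]<.36)&(P[...,0]>.28)&(P[...,0]<.75)&(P[...,2]<.06)
print(np.percentile(P[b][:,2],[10,30,50,70,90]), np.percentile(hsv[b][:,2],[10,30,50,70,90]))
m=(b&(P[...,2]>.0265)).astype(np.uint8)
k,l,st,ce=cv2.connectedComponentsWithStats(m,connectivity=4)
for i in range(1,k):
    if st[i,4]<60: continue
    v,u=np.nonzero(l==i); W=onplane(c,np.c_[u,v],.03)
    r=cv2.minAreaRect((W[:,:2]*1000).astype(np.float32)); print(ce[i].round(),st[i,4],np.round(r[0],1),np.round(r[1],1),round(r[2],1))
cv2.imwrite("pics/pc.png",cv2.resize(c["image"][130:215,315:455][:,:,::-1],None,fx=5,fy=5,interpolation=cv2.INTER_NEAREST))
to([.469,.219,.19])
```

```text
[0.01886357 0.0259208  0.02785392 0.02931564 0.03114956] [47. 80. 87. 88. 89.]
[372. 146.] 188 [393.2 289.9] [52.5 80.6] 80.6
[355. 151.] 95 [365.1 234.8] [50.1 41.4] 80.4
[401. 164.] 415 [521.7 268.5] [ 52.9 163. ] 81.4
[355. 167.] 419 [412.7 164.1] [ 53.3 160.2] 80.0
[413. 188.] 314 [610.4 193.8] [ 51.4 101. ] 78.2
[393. 193.] 497 [574.6 138.5] [ 53.9 152.9] 80.5
t12.80 at [0.4696 0.05   0.193 ] [-3.1406 -0.0054  2.9821] F [ 0.2 -0.2 -3.3] op0.0496
turn [-0.001 -0.003  0.002] shift [0.092 0.556 0.01 ] mm169
```

View pics/pc.png

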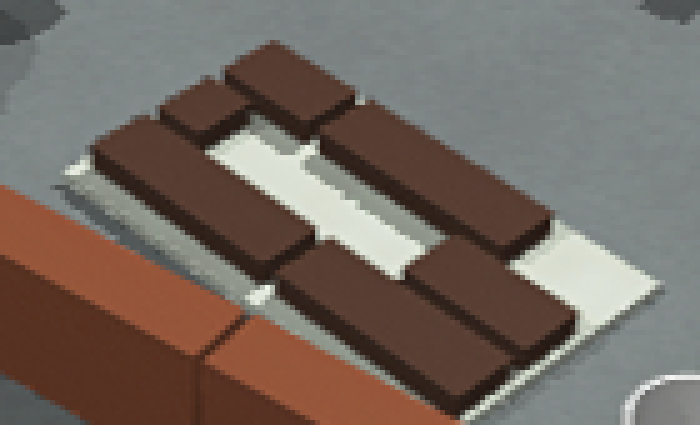

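Gap: top (467.6,221.0), scene about (471,218.5); the same offset between cameras as for the slip, so the mean is (0.469,0.2195). Yaw −0.16, length 179 mm (180 expected).

Request:
arm_command(
  motion=[
    [[0,-0.003,0.001,0.03,0.12,0,-1],[0,-0.003,0.001,0.05,0.25,0,-1],[0,-0.003,0.001,0.07,0.37,0,-1],[0,-0.003,0.001,0.085,0.48,0,-1],[0,-0.003,0.001,0.092,0.54,0.1,-1],[0,-0.003,0.001,0.092,0.556,0.2,-1],[0,-0.003,0.001,0.092,0.556,0.25,-1],[0,-0.003,0.001,0.092,0.556,0.25,-1]],
  ],
)

```text
time: 13.6
tool_pos: [0.4687, 0.2149, 0.1158]
tool_rot: [-3.136, -0.004, 2.977]
contact_force: [-0.7, -0.1, -2.3]
opening: 0.0499
```

```bash
python3 -c "
from go import *
to([.469,.2195,.046],2.98)
c=cam('scene');cv2.imwrite('pics/s13.png',cv2.resize(c['image'][80:260,260:480][:,:,::-1],None,fx=3,fy=3,interpolation=cv2.INTER_CUBIC))
c=cam('top');cv2.imwrite('pics/t13.png',cv2.resize(c['image'][110:290,100:320][:,:,::-1],None,fx=3,fy=3,interpolation=cv2.INTER_CUBIC))"
```

```text
t13.60 at [0.4687 0.2149 0.1158] [-3.1364 -0.0037  2.9772] F [-0.7 -0.1 -2.3] op0.0499
turn [-0.003 -0.002 -0.002] shift [0.001 0.016 0.233] mm70
```

View pics/s13.png

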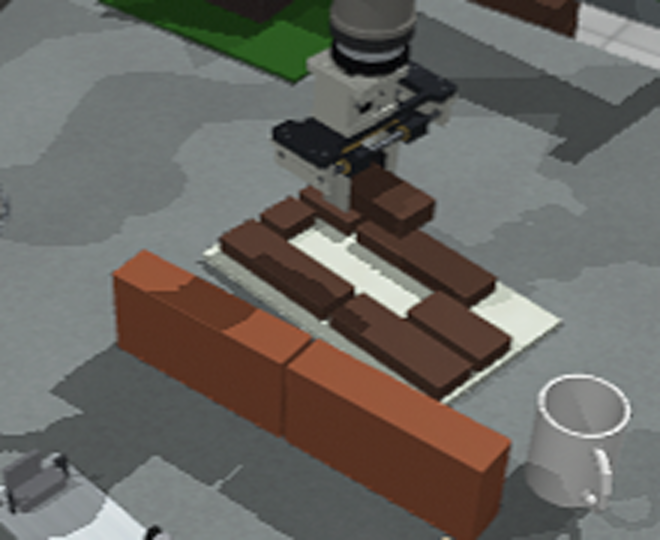

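View pics/t13.png

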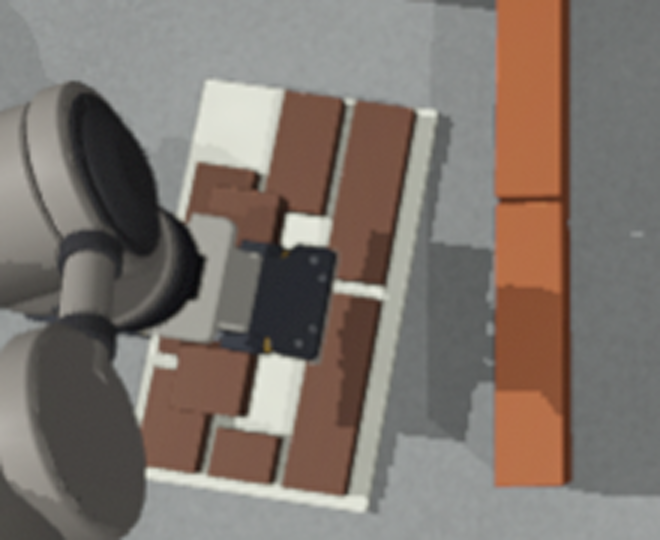

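Request:
arm_command(
  motion=[
    [[-0.003,-0.002,-0.002,0.001,0.016,0.03,-1],[-0.003,-0.002,-0.002,0.001,0.016,0.07,-1],[-0.003,-0.002,-0.002,0.001,0.016,0.11,-1],[-0.003,-0.002,-0.002,0.001,0.016,0.15,-1],[-0.003,-0.002,-0.002,0.001,0.016,0.18,-1],[-0.003,-0.002,-0.002,0.001,0.016,0.2,-1],[-0.003,-0.002,-0.002,0.001,0.016,0.21,-1],[-0.003,-0.002,-0.002,0.001,0.016,0.21,-1]],
  ],
)

```text
time: 14.5
tool_pos: [0.4714, 0.2206, 0.0561]
tool_rot: [3.139, 0.006, 2.98]
contact_force: [0.2, 0.8, -3.6]
opening: 0.0498
```

```bash
python3 -c "
from go import *
to([.469,.2195,.047],2.98)
c=cam('scene');np.savez('s14.npz',**c);cv2.imwrite('pics/s14.png',cv2.resize(c['image'][110:210,310:450][:,:,::-1],None,fx=5,fy=5,interpolation=cv2.INTER_CUBIC))
c=cam('top');np.savez('t14.npz',**c);cv2.imwrite('pics/t14.png',cv2.resize(c['image'][130:280,130:260][:,:,::-1],None,fx=4,fy=4,interpolation=cv2.INTER_CUBIC));to([.469,.2195,.047],2.98)"
```

```text
t14.50 at [0.4714 0.2206 0.0561] [3.1386 0.006  2.9803] F [ 0.2  0.8 -3.6] op0.0498
turn [0.002 0.004 0.   ] shift [ 0.007 -0.005  0.03 ] mm9
t14.60 at [0.4717 0.2208 0.0567] [3.1381 0.007  2.9803] F [ 0.4 -0.2 -3.4] op0.0494
turn [0.002 0.004 0.   ] shift [ 0.009 -0.006  0.032] mm10
```

View pics/s14.png

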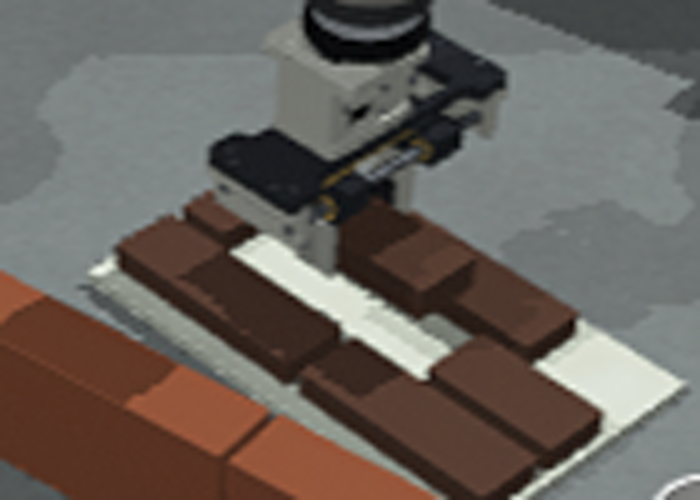

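View pics/t14.png

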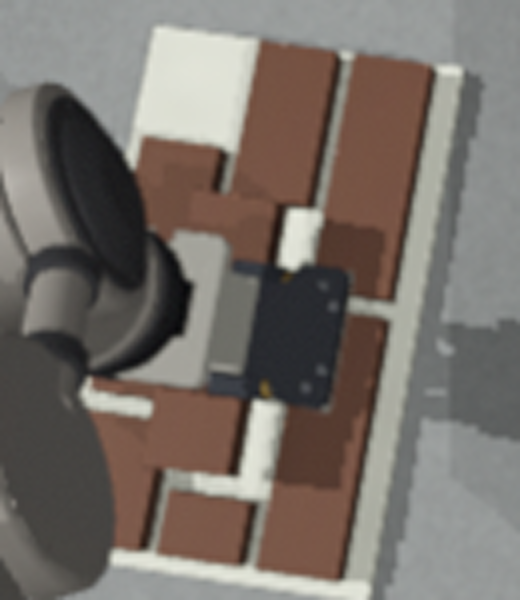

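Lowering the last bit; also measuring the held slip's ends relative to the TCP from these pictures.

Run:
```python
from h import *
tcp=np.array([.4716,.2207]);a=-.1615;u=np.array([np.cos(a),np.sin(a)]);n=np.array([-u[1],u[0]])
for f in("t14","s14"):
    c=dict(np.load(f+".npz"));P=cloud(c);hsv=cv2.cvtColor(c["image"],cv2.COLOR_RGB2HSV)
    b=(hsv[...,1]>70)&((hsv[...,0]<14)|(hsv[...,0]>172))&(abs(P[...,0]-.47)<.13)&(abs(P[...,1]-.22)<.08)
    m=b&(P[...,2]>.079)&(P[...,2]<.09); zs=P[m][:,2]
    v,x=np.nonzero(m);W=onplane(c,np.c_[x,v],.085)[:,:2]-tcp; s=W@u; t=W@n
    print(f,m.sum(),"z",np.percentile(zs,[5,50,95]).round(4))
    for nm,k in(("far",s>.04),("near",s<-.04)):
        if k.sum()>20: print(nm,k.sum(),"s",np.percentile(s[k],[1,99]).round(4),"t",np.percentile(t[k],[1,99]).round(4),"z med",np.median(zs[k]).round(4))
```

```text
t14 709 z [0.0804 0.0828 0.0853]
far 277 s [0.0422 0.0771] t [-0.0267  0.0229] z med 0.0832
near 392 s [-0.0793 -0.0405] t [-0.0271  0.0225] z med 0.0826
s14 303 z [0.0801 0.084  0.0872]
far 171 s [0.0406 0.0857] t [-0.0321  0.0224] z med 0.0839
```

```bash
python3 -c "
from go import *
to([.469,.2217,.0475],2.98)"
```

```text
t14.60 at [0.4717 0.2208 0.0567] [3.1381 0.007  2.9803] F [ 0.4 -0.2 -3.4] op0.0494
turn [0.002 0.004 0.   ] shift [0.01  0.002 0.031] mm10
```

Request:
arm_command(
  motion=[
    [[0.001,0.003,0,0.004,0.001,0.006,-1],[0.002,0.004,0,0.008,0.002,0.014,-1],[0.002,0.004,0,0.01,0.002,0.022,-1],[0.002,0.004,0,0.01,0.002,0.027,-1],[0.002,0.004,0,0.01,0.002,0.027,-1],[0.002,0.004,0,0.01,0.002,0.027,-1],[0.002,0.004,0,0.01,0.002,0.027,-1],[0.002,0.004,0,0.01,0.002,0.027,-1]],
  ],
)

```text
time: 15.4
tool_pos: [0.4687, 0.2218, 0.0484]
tool_rot: [3.141, 0.0, 2.98]
contact_force: [-0.4, 0.9, -3.7]
opening: 0.0496
```

Run:
```python
from h import *
from go import to
to([.469,.2217,.0475],2.98)
c=cam("top");s=cam("scene")
cv2.imwrite('pics/t15.png',cv2.resize(c['image'][130:280,130:260][:,:,::-1],None,fx=4,fy=4,interpolation=cv2.INTER_CUBIC))
cv2.imwrite('pics/s15.png',cv2.resize(s['image'][110:290,250:450][:,:,::-1],None,fx=3,fy=3,interpolation=cv2.INTER_CUBIC))
o=robot.observe();tcp=o["tool_pos"][:2];z0=o["tool_pos"][2]+.029
a=-.1615;u=np.array([np.cos(a),np.sin(a)]);n=np.array([-u[1],u[0]])
P=cloud(c);hsv=cv2.cvtColor(c["image"],cv2.COLOR_RGB2HSV)
b=(hsv[...,1]>70)&((hsv[...,0]<14)|(hsv[...,0]>172))&(abs(P[...,0]-.47)<.13)&(abs(P[...,1]-.22)<.08)
m=b&(P[...,2]>.066)&(P[...,2]<.085);zs=P[m][:,2]
v,x=np.nonzero(m);W=onplane(c,np.c_[x,v],z0)[:,:2]-[.4676,.2210];q=W@u;t=W@n
print("rel gap s",np.percentile(q,[.5,99.5]),"z",np.median(zs),z0)
for k in(q>.04,q<-.04):print(k.sum(),"t",np.percentile(t[k],[1,99]),"z",np.median(zs[k]))
to([.469,.2217,.0475],2.98); print(o["qvel"].round(4))
```

```text
t15.40 at [0.4687 0.2218 0.0484] [3.1415e+00 4.0000e-04 2.9803e+00] F [-0.4  0.9 -3.7] op0.0496
turn [0. 0. 0.] shift [-0.001 -0.     0.003] mm1
rel gap s [-0.07814557  0.07781628] z 0.0747718861000749 0.07739014557844955
273 t [-0.02705205  0.02333439] z 0.07467917835454618
395 t [-0.02808894  0.02358341] z 0.07487146494938568
t15.50 at [0.4687 0.2217 0.0484] [3.1415e+00 3.0000e-04 2.9803e+00] F [-0.1  0.2 -3.6] op0.0497
turn [0. 0. 0.] shift [-0.001  0.     0.003] mm1
[-0.0001  0.0011  0.0004 -0.0002  0.0008 -0.0006]
```

View pics/t15.png

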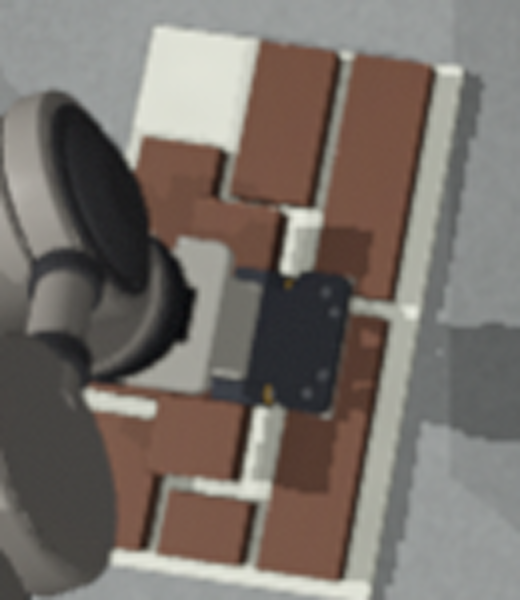

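View pics/s15.png

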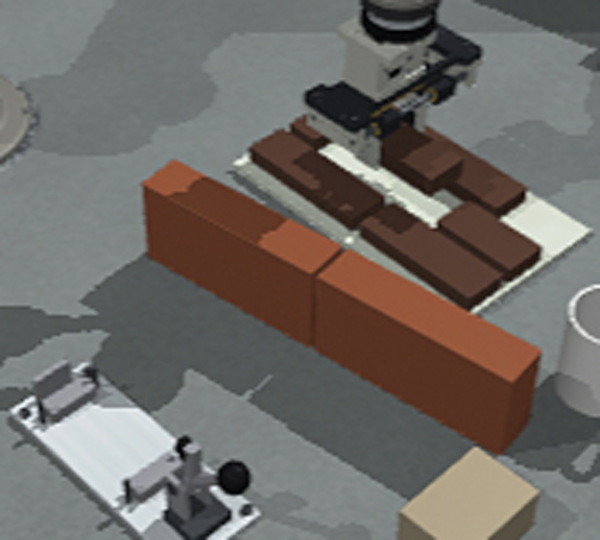

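The slip is centred within about 2 mm, level and still, with its underside about 22 mm above the faces. The clamp is open and the bricks stand where they were. Handing in.

```bash
python3 -c "
from cell import robot
print(robot.hand_in()); s=robot.observe(); print(s['time'],s['tool_pos'],s['opening'])"
```

```text
the job is handed in; nothing more can be done
None
the job is handed in; nothing more can be done
```

I finished the job and handed it in at about 15.5 s of the 72 s allowed; the hand-in gives no verdict.

**What I did:**
- I pushed the clamp's knob over centre. It lay closed on the slip for at least 0.6 s, within about 5 mm of its predicted position, and I then pushed it back to its open stop.
- I gripped the slip across its 50 mm width (opening 49.6 mm, 35 N), lifted it, and carried it over the bricks with the gripper about 0.19 m above the table.
- I lowered it over the long empty place and left it held there.

**Last checks:**
- **Position:** the top camera put the slip's centre within about 2 mm of the gap's (0 along its length, about −2 mm across). The angle matched within about 0.02 rad.
- **Level and still:** both visible ends were at the same height within 0.2 mm, and joint speeds were about 0.001 rad/s.
- **Height:** the underside is about 22 mm above the panel's faces, and the force reading showed only the slip's weight.
- **Surroundings:** in the last scene picture the clamp is open and the bricks look where they were, but I did not remeasure their positions.

**Disagreement:** the two cameras differed by 3 to 6 mm in absolute position. I used their mean and then corrected the slip relative to the gap within each camera.

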